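# Walk the kitchen radio back and stand the pins on the shelf

### The job

The heavy radio stands too far forward on the narrow shelf: walk it back, flat on its feet, with gentle pushes at its two wooden end cheeks and never on its front panel or knobs, until its back is flush against the shelf's upstand at both ends, without ramming it or disturbing the things around it. Then stand the egg cup of pins, kept upright, on the strip of shelf this frees in front of the radio.

Things in the scene. Friction and masses are not known exactly. Their poses are not given: they have to be found in the camera images.
- shelf: Fixed wood-effect shelf on battens: board 230 deep (x), 840 wide (y), top face 50 above the worktop. Origin: centre of its underside, on the worktop; x points away from the robot to the back, y to its left, z up. Board's front edge at x = -115. A white clip-on lamp is fixed on its right end (y -450 to -340, 300 high).
- upstand: The shelf's fixed upstand along its whole back edge; same origin and axes as the shelf. Its front face, which the radio's back must meet, is at x = +100; it is 15 thick, z from 50 to 110. Over 20 N between radio and upstand is ramming.
- radio: Loose heavy table radio, 1.8 to 2.5 kg, too heavy to lift: wooden cabinet 115 deep (x), 250 wide (y), 80 high on rubber feet (x +-42, y +-108). Origin: centre of its underside; x to its back, y to the robot's left. Its front, x = -57.5, faces the robot; push there on the plain wooden end cheeks, |y| 84 to 125, z 6 to 80. Over 25 N is a shove too hard.
- radio_front: The radio's front panel between the cheeks, same origin and axes as the radio: speaker cloth, display, two knobs; |y| < 83, 1.5 recessed, knobs out to x = -70. Never push it. The radio's friction on the board is about 0.6: pushing one cheek, which swings the radio about the feet of its other end, takes 6 to 15 N.
- radio_rear_left (a point): Point on the radio's left rear vertical edge (robot's left), radio frame x = +57.5, y = +125, z = +30.
- radio_rear_right (a point): Point on the radio's right rear vertical edge, radio frame x = +57.5, y = -125, z = +30.
- egg_cup: Loose white ceramic egg cup full of pins (the pins are fixed in it), 64 high plus pin heads to 72, 0.09 kg; round, foot 44 dia, stem 20 dia, bowl 48 dia from 44 to 64 high. Stands on the worktop in front of the shelf, to the left or right. Origin: centre of its underside, z up. Best gripped across the bowl.
- bead_spinner: Bystander: round blue plastic bead spinner, bowl 100 dia, spindle to 89 high, on the worktop on the opposite side from the egg cup. Origin: centre of its underside.
- jam_jar: Bystander: empty glass jam jar, 68 dia, 100 high, on the shelf to the left of the radio. Origin: centre of its underside.
- tea_caddy: Bystander: square steel tea caddy, 77 x 77 x 119 high, on the shelf to the right of the radio. Origin: centre of its underside.
- stapler: Bystander: black metal stapler, 130 long, 50 high, on the shelf beyond the jam jar. Origin: centre of its underside.
- mug: Bystander: ceramic mug, 82 dia, 92 high, on the shelf beyond the tea caddy. Origin: centre of its underside.
Mind the look-alikes: they are no part of the job. Leave any blue or orange look-alike of the egg_cup alone.

How it is judged:
By the outcome, as a careful person would: the job done as asked, in the order asked, and still so for the second after the job is handed in, with the robot touching nothing.
It also fails if it takes over 72 s, if anything falls off the work surface, if the arm or the gripper's body presses on something with over 40 N, if the wrist force passes 120 N, or if a joint passes its speed limit or range.

### The arm

A 6-joint arm with a two-finger parallel gripper is mounted at the origin on the work surface. World frame = base frame: x ahead of the robot, y to its left, z up, the work surface at z = 0. Lengths are in m, angles in rad, forces in N, time in s.
With the tool pointing down it reaches from about 0.4 to 0.825 m from the base axis. Payload 7 kg.
Tool frame: the origin (TCP) lies midway between the tips of the shut fingers; the grasp point (between the pads) lies 19 mm behind it; z points along the fingers, x is the direction in which the jaws open and shut, and the axes are right-handed (so a half turn about z gives the same grasp; the last joint's range is limited). The gripper opens to 88 mm and grips with 3 to 60 N. Pads are 19 mm wide; open, the fingers measure 130 mm over their backs; the gripper's body (78 mm by 193 mm) begins 47 mm behind the grasp point.
Start: joints at [1.574, 0.359, 0.012, 0, -1.224, -0.288], TCP at [0.19, 0.648, 0.227] pointing down, gripper open.
Joint ranges: [-3.07, 3.07], [-1.43, 2.12], [-1.02, 1.25], [-3.03, 1.67], [-3.05, -0], [-3.03, 3.03]. Speed limits (rad/s): [2.39, 2.39, 3.01, 3.14, 3.14, 3.14].

### API

Orientations are given as [roll, pitch, yaw] about the fixed x, y, z axes, in that order (R = Rz(yaw) Ry(pitch) Rx(roll)).
In Python, from station import status, eyes, workorder gives the robot as it stands.
- The arm moves only by the shell command python3 -m jog 'ROWS' [OPENING] [FORCE]. ROWS is JSON, a list of rows, each a list of 6 numbers: the shift along the world's x, y, z in mm, then the turn, a rotation vector about the world's x, y, z in rad. A call has 1 to 12 rows; each row shifts and turns the pose as measured when the row begins; what a row does not reach is not made up. A row lasts 1/10 s, in which the tool goes at most 50 mm and 8.59 degrees, less where a joint would pass 70% of its speed; a pose out of reach is approached as far as the arm can. A call with a gripper value outside its range is refused whole. OPENING is the opening, from 0 (shut) to 1 (fully open), set as the call begins (- or left out, the last holds). The fingers move at their own pace and stop on an object; FORCE is the grip in N (left out, the last holds). Time passes only in rows, so rows that do not move let the fingers close. It gives the time, the measured TCP pose, the force and the opening at its end, in the units of the state.
- status.get_state(): the state, without advancing time (a new reading comes with each control period).
- eyes.grab_frame(name): name is "scene" or "top" or "wrist"; returns the picture (400x640x3 uint8, blue, green, red); there is no depth.
- eyes.calibration(name): a dict with "camera_matrix" (3x3 intrinsics, pixels), "cam_to_world" (4x4, takes a point from camera to world coordinates); the wrist camera has in their place "hand_eye" (4x4, takes a point from camera to tool coordinates, whose origin is the TCP and whose axes are the tool frame's). Camera axes: x right, y up, looking along -z (the intrinsics and any distortion apply to the point x, -y, -z); pixel columns grow to the right and rows downward; lengths in m; the calibration is good to about 2 mm. A picture is of the moment at which its call begins: read the wrist's pose just before it. calibration takes no time and is no camera call.
- workorder.job_done(): hands the job in, once; it reports no verdict.
The state is a dict: "t": time; "q": joint angles; "qd": joint speeds; "joint_efforts": joint torques, N m; "eef_pos": TCP position; "ee_rot": TCP orientation; "force": force on the tool from outside, world axes, zero at the start; "moment": the same for the moment, N m; "width": finger opening in m.
Only numpy, scipy, OpenCV 4.12 (cv2) and the standard library are available. Lean on these libraries where they do the work, as an engineer would, in place of code of your own. Each camera call takes 0.05 s, during which the arm holds its last target. There are 200 camera calls.

## Working session

There is one attempt and no reset: what is moved stays moved. The work goes in short steps, Python scripts to look and compute and a shell command to move; the robot and the scene stay as the last step left them, time stands still between calls to the robot, and variables do not carry over. Pictures are saved under pics/ and viewed, about 8 in all and at most 12, crops included, and the job is handed in when it is done.

```bash
mkdir -p pics; ls; cat > h.py <<'E'
import numpy as np, cv2
from station import status, eyes, workorder
from scipy.spatial.transform import Rotation as R
def cam(n, st=None):
    c=eyes.calibration(n); K=np.array(c["camera_matrix"])
    if n=="wrist":
        st=st or status.get_state(); T=np.eye(4); T[:3,:3]=R.from_euler('xyz',st["ee_rot"]).as_matrix(); T[:3,3]=st["eef_pos"]
        M=T@np.array(c["hand_eye"])
    else: M=np.array(c["cam_to_world"])
    return K,M,np.array(c.get("distortion",np.zeros(5)),float)
def ray(C,u,v):
    K,M,D=C; p=cv2.undistortPoints(np.array([[[u,v]]],float),K,D)[0,0]
    d=M[:3,:3]@np.array([p[0],-p[1],-1.]); return M[:3,3],d
def onz(C,u,v,z):
    o,d=ray(C,u,v); return o+d*(z-o[2])/d[2]
def proj(C,P):
    K,M,D=C; P=np.atleast_2d(P); c=(P-M[:3,3])@M[:3,:3]; c=c*[1,-1,-1]
    return cv2.projectPoints(c,np.zeros(3),np.zeros(3),K,D)[0][:,0]
E
python3 - <<'E'
from h import *
print(status.get_state())
for n in("scene","top","wrist"):
    c=eyes.calibration(n); print(n,{k:np.round(v,3).tolist() if not isinstance(v,str) else v for k,v in c.items()})
a=eyes.grab_frame("scene");b=eyes.grab_frame("top")
cv2.imwrite("pics/scene0.png",a);cv2.imwrite("pics/top0.png",b)
E
```

```text
pics
{'t': 0.0, 'q': array([ 1.57408339e+00,  3.59390116e-01,  1.10716915e-02, -3.93397575e-04,
       -1.22409312e+00, -2.88100229e-01]), 'qd': array([ 0.00095167, -0.00183697,  0.0003809 ,  0.00054132, -0.00200837,
       -0.00107605]), 'joint_efforts': array([-2.37888671e-03, -5.82723463e+01,  2.93076038e+01,  6.99756458e+00,
        7.07656582e-03, -1.57113959e-04]), 'eef_pos': array([0.18953331, 0.64733478, 0.22561839]), 'ee_rot': array([-3.14148825e+00, -1.65373648e-03, -1.85574355e+00]), 'force': array([ 0.63755351, -0.27766931, -0.13637115]), 'moment': array([0.02715459, 0.01173265, 0.02077929]), 'width': 0.08755162064111716}
scene {'camera_matrix': [[445.708, 0.0, 321.606], [0.0, 445.708, 206.834], [0.0, 0.0, 1.0]], 'cam_to_world': [[-0.866, -0.322, 0.382, 0.956], [0.5, -0.579, 0.645, 0.862], [0.014, 0.749, 0.662, 0.944], [0.0, 0.0, 0.0, 1.0]]}
top {'camera_matrix': [[397.054, 0.0, 321.339], [0.0, 397.054, 200.688], [0.0, 0.0, 1.0]], 'cam_to_world': [[0.011, 0.999, -0.05, 0.426], [-1.0, 0.01, -0.01, 0.031], [-0.009, 0.05, 0.999, 1.22], [0.0, 0.0, 0.0, 1.0]]}
wrist {'camera_matrix': [[301.375, 0.0, 321.87], [0.0, 301.375, 196.628], [0.0, 0.0, 1.0]], 'hand_eye': [[1.0, 0.0, -0.002, -0.0], [-0.0, -0.963, -0.27, -0.072], [-0.002, 0.27, -0.963, -0.158], [0.0, 0.0, 0.0, 1.0]]}
```

View pics/top0.png

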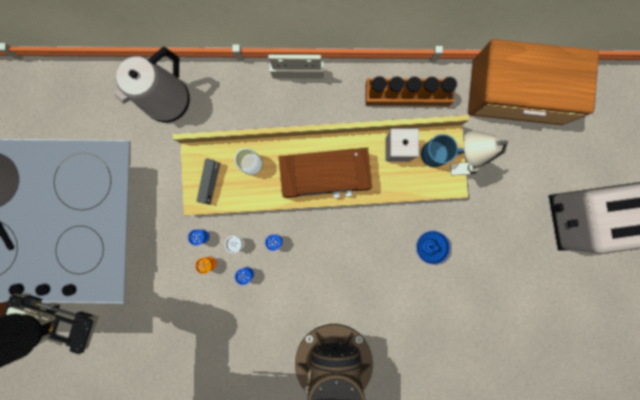

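View pics/scene0.png

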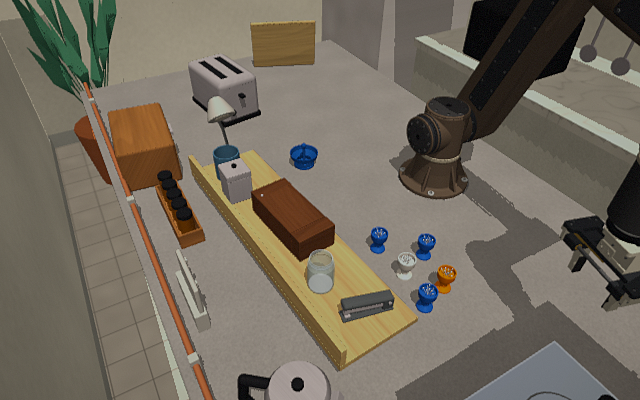

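Candidates for the egg cup in the top view: white (234,243), blue (198,237), (274,242), (244,276), orange (205,265). By the description I choose the white one at (234,243). The radio is at about (325,172) and the shelf is slightly yawed. Next I'll measure these.

```bash
python3 - <<'E'
from h import *
b=cv2.imread("pics/top0.png");C=cam("top")
hsv=cv2.cvtColor(b,cv2.COLOR_BGR2HSV)
roi=np.zeros(b.shape[:2],np.uint8);roi[115:222,170:480]=255
y=cv2.inRange(hsv,(18,60,90),(35,255,255))&roi
# shelf front edge: lowest yellow px per column
pts=[]
for u in list(range(195,455,4)):
    v=np.where(y[:,u])[0]
    if len(v): pts.append(onz(C,u+0.0,v.max()+0.5,.05)[:2])
pts=np.array(pts)
vx,vy,x0,y0=cv2.fitLine(pts.astype(np.float32),cv2.DIST_HUBER,0,1e-5,1e-5).ravel()
print("front edge dir",vx,vy,"pt",x0,y0,"yaw",np.arctan2(vx,-vy) if vy<0 else np.arctan2(-vx,vy))
for (u,v) in [(184,214),(468,199)]: print("edge corners",onz(C,u,v,.05))
# radio top
r=cv2.inRange(hsv,(0,90,20),(14,255,170)); m=np.zeros_like(r);m[140:205,270:380]=255;r&=m
r=cv2.morphologyEx(r,cv2.MORPH_OPEN,np.ones((3,3)))
c=max(cv2.findContours(r,0,cv2.CHAIN_APPROX_NONE)[0],key=cv2.contourArea)
rect=cv2.minAreaRect(c);bx=cv2.boxPoints(rect);print(rect)
for p in bx: print("radio box",p,onz(C,*p,.13))
print("cup",onz(C,234,243,.064),"spinner",onz(C,433,247,.04),"jar",onz(C,249,161,.15),"caddy",onz(C,405,143,.169))
big=cv2.resize(b[110:290,170:490],None,fx=2.5,fy=2.5,interpolation=cv2.INTER_CUBIC)
cv2.drawContours(big,[((bx-[170,110])*2.5).astype(int)],0,(0,255,0),1)
cv2.imwrite("pics/crop1.png",big)
E
```

```text
front edge dir 0.072725005 -0.997352 pt 0.4711263 -0.04001847 yaw 0.07278927
edge corners [0.44126454 0.44815978 0.05      ]
edge corners [ 0.49416494 -0.38880472  0.05      ]
((325.14154052734375, 172.50718688964844), (40.64799499511719, 88.57057189941406), 84.36931610107422)
radio box [279.07584 156.62634] [0.60168671 0.16010699 0.13      ]
radio box [367.21902 147.93616] [ 0.62811234 -0.08348906  0.13      ]
radio box [371.20724 188.38803] [ 0.51604266 -0.09499079  0.13      ]
radio box [283.06406 197.07822] [0.48964744 0.14731756 0.13      ]
cup [0.35837849 0.29500872 0.064     ] spinner [ 0.35179871 -0.28832237  0.04      ] jar [0.58574677 0.23936445 0.15      ] caddy [ 0.63504144 -0.17992935  0.169     ]
```

View pics/crop1.png

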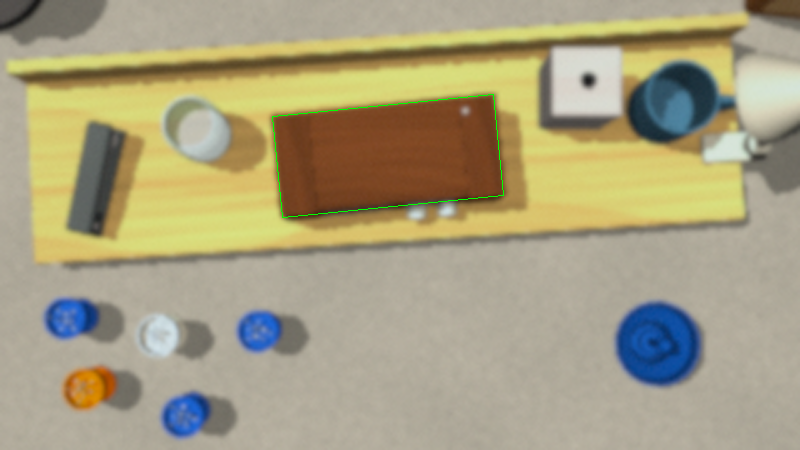

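The crop confirms the choice: the white cup is at crop (160,335), with three blue and one orange look-alikes around it. The radio outline fits and its left end is slightly further forward. The gap to the upstand is about 71 mm at the left and 61 mm at the right. I'll shut the fingers and move to in front of the left cheek.

```bash
python3 -m jog '[[20.5,-43,-5,0,0,-0.101],[20.5,-43,-5,0,0,-0.101],[20.5,-43,-5,0,0,-0.101],[20.5,-43,-5,0,0,-0.101],[20.5,-43,-5,0,0,-0.101],[20.5,-43,-5,0,0,-0.101],[20.5,-43,-5,0,0,-0.101],[20.5,-43,-5,0,0,-0.101],[20.5,-43,-5,0,0,-0.101],[20.5,-43,-5,0,0,-0.101],[20.5,-43,-5,0,0,-0.101],[20.5,-43,-5,0,0,-0.101]]' 0 20
```

```text
t: 1.3
eef_pos: [0.4368, 0.1137, 0.1593]
ee_rot: [-3.14, -0.005, -3.106]
force: [2.0, 0.6, 0.3]
width: 0.0012
```

```bash
python3 -m jog '[[0,8,-28,0,-0.03,0.018],[0,8,-28,0,-0.03,0.018],[0,0,-27,0,0,0],[0,0,0,0,0,0]]'; python3 - <<'E'
from h import *
st=status.get_state();w=eyes.grab_frame("wrist");a=eyes.grab_frame("scene")
cv2.imwrite("pics/w1.png",np.vstack([w,cv2.resize(a[120:320,180:500],(640,400))])[:,:][::1,:])
im=cv2.imread("pics/w1.png");cv2.imwrite("pics/w1.png",cv2.resize(im,(480,600)))
print(st["eef_pos"],st["ee_rot"],st["force"])
E
```

```text
t: 1.7
eef_pos: [0.4392, 0.1194, 0.0738]
ee_rot: [-3.138, 0.058, -3.092]
force: [-0.9, -1.0, 0.1]
width: 0.0005
[0.43917533 0.11944019 0.07379061] [-3.13765116  0.0575071  -3.0915616 ] [-0.94341065 -0.97415221  0.07382192]
```

View pics/w1.png

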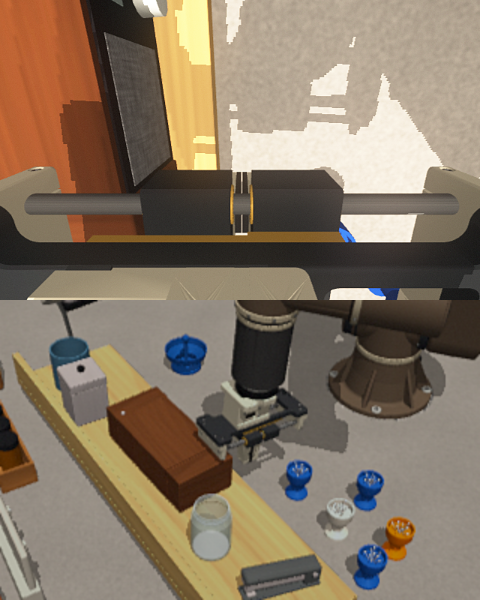

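```bash
python3 -m jog '[[5,6,0,0,0,0.02],[7,5,0,0,0,0],[6,0,0,0,0,0],[0,0,0,0,0,0]]'; python3 -m jog '[[3,0,0,0,0,0],[3,0,0,0,0,0],[3,0,0,0,0,0]]';python3 -m jog '[[3,0,0,0,0,0],[3,0,0,0,0,0]]'
```

```text
t: 2.2
eef_pos: [0.4638, 0.1366, 0.0814]
ee_rot: [3.139, 0.068, -3.066]
force: [-0.5, -0.7, -0.3]
width: 0.0003
t: 2.5
eef_pos: [0.4736, 0.1368, 0.0819]
ee_rot: [3.138, 0.069, -3.066]
force: [-0.2, 0.0, -0.3]
width: 0.0009
t: 2.7
eef_pos: [0.4766, 0.1366, 0.0817]
ee_rot: [3.138, 0.064, -3.067]
force: [-19.6, 9.4, 17.8]
width: 0.0008
```

```bash
python3 -m jog '[[0,0,0,0,0,0]]'; python3 -c "
from h import *
st=status.get_state();print(st['force'],st['moment'],st['eef_pos'])
a=eyes.grab_frame('scene');t=eyes.grab_frame('top')
im=np.vstack([cv2.resize(a[160:300,200:424],None,fx=2.5,fy=2.5),cv2.resize(t[120:220,230:454],None,fx=2.5,fy=2.5)]);cv2.imwrite('pics/c2.png',im);cv2.imwrite('pics/top1.png',t)"
```

```text
t: 2.8
eef_pos: [0.476, 0.1367, 0.0818]
ee_rot: [3.138, 0.063, -3.066]
force: [0.8, -0.3, 0.2]
width: 0.0008
[ 0.7500708  -0.29893075  0.22130933] [0.02785928 0.20988028 0.03231548] [0.47601801 0.13669108 0.08176475]
```

View pics/c2.png

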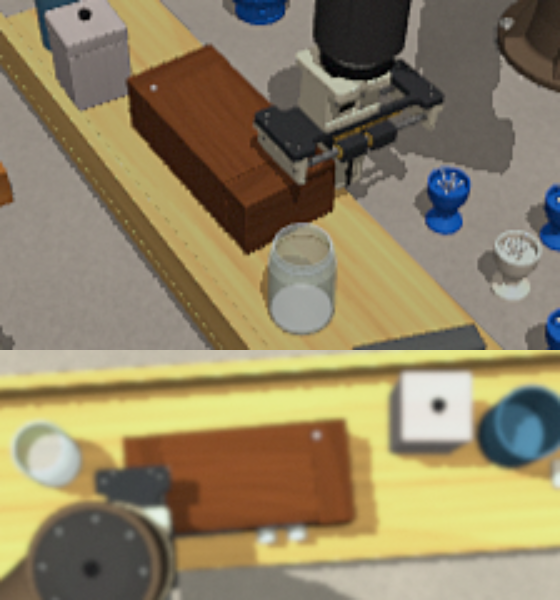

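The view shows the shut fingers at the left cheek, around crop (345,175), with the gripper body above the radio's top and clear of the jar. The force spiked on contact and has since relaxed, so I'll push in smaller steps.

```bash
python3 -m jog '[[1,0,0,0,0,0]]';python3 -m jog '[[1,0,0,0,0,0]]'; python3 -m jog '[[1,0,0,0,0,0],[1,0,0,0,0,0]]'; python3 -m jog '[[1.5,0,0,0,0,0],[1.5,0,0,0,0,0]]'
```

```text
t: 3.0
eef_pos: [0.4765, 0.1365, 0.0816]
ee_rot: [3.138, 0.062, -3.067]
force: [-13.2, 5.8, 10.9]
width: 0.0004
t: 3.1
eef_pos: [0.4765, 0.1365, 0.0816]
ee_rot: [3.138, 0.06, -3.067]
force: [-14.0, 6.5, 11.3]
width: 0.0007
t: 3.3
eef_pos: [0.4763, 0.1366, 0.0816]
ee_rot: [3.138, 0.057, -3.067]
force: [-10.9, 4.8, 9.4]
width: 0.0008
t: 3.5
eef_pos: [0.4762, 0.1365, 0.0817]
ee_rot: [3.138, 0.053, -3.067]
force: [-17.2, 6.5, 14.0]
width: 0.0008
```

```bash
python3 -m jog '[[1,0.4,0.8,0,0,0]]';python3 -m jog '[[1,0.5,1,0,0,0]]'; python3 -m jog '[[1,0.5,1.2,0,0,0],[1,0.5,1.2,0,0,0]]'
```

```text
t: 3.6
eef_pos: [0.4758, 0.1366, 0.0821]
ee_rot: [3.138, 0.05, -3.067]
force: [-4.6, 1.5, -1.8]
width: 0.0005
t: 3.7
eef_pos: [0.4757, 0.1365, 0.0825]
ee_rot: [3.139, 0.048, -3.068]
force: [-2.9, -0.3, -1.2]
width: 0.0005
t: 3.9
eef_pos: [0.4757, 0.1361, 0.0836]
ee_rot: [3.141, 0.044, -3.069]
force: [-6.1, -0.3, -1.8]
width: 0.0002
```

```bash
python3 -m jog '[[2,0.4,0.8,0,-0.004,0],[2,0.4,0.8,0,-0.004,0]]';python3 -m jog '[[2.5,0.4,0.8,0,-0.006,0],[2.5,0.4,0.8,0,-0.006,0]]'; python3 -m jog '[[3,0.4,0.8,0,-0.006,0],[3,0.4,0.8,0,-0.006,0]]'
```

```text
t: 4.1
eef_pos: [0.4773, 0.136, 0.0836]
ee_rot: [-3.141, 0.047, -3.07]
force: [-8.0, 4.7, -1.9]
width: 0.0003
t: 4.3
eef_pos: [0.4797, 0.1362, 0.0835]
ee_rot: [-3.139, 0.054, -3.071]
force: [-9.2, 4.5, -2.5]
width: 0.0004
t: 4.5
eef_pos: [0.4831, 0.1364, 0.0834]
ee_rot: [-3.137, 0.061, -3.073]
force: [-9.1, 3.9, -1.6]
width: 0.0002
```

```bash
python3 -m jog '[[3,0.4,0.8,0,-0.002,0],[3,0.4,0.8,0,-0.002,0],[3,0.4,0.8,0,-0.002,0],[3,0.4,0.8,0,-0.002,0]]'; python3 -m jog '[[3,0.2,0.8,0,-0.001,0],[3,0.2,0.8,0,-0.001,0],[3,0.2,0.8,0,-0.001,0],[3,0.2,0.8,0,-0.001,0],[3,0.2,0.8,0,-0.001,0],[3,0.2,0.8,0,-0.001,0]]'
```

```text
t: 4.9
eef_pos: [0.4894, 0.1365, 0.0834]
ee_rot: [-3.134, 0.058, -3.075]
force: [-9.0, 4.2, -0.5]
width: 0.0003
t: 5.5
eef_pos: [0.4987, 0.1361, 0.0836]
ee_rot: [-3.131, 0.047, -3.079]
force: [-9.8, 3.7, 1.5]
width: 0.0003
```

```bash
python3 -m jog '[[-20,0,0,0,0,0],[-20,-5,0,0,0,0],[0,-40,0,0,0,0],[0,-40,0,0,0,0],[0,-40,0,0,0,0],[0,-40,0,0,0,0],[0,-30,0,0,0,0],[0,-15,0,0,0,0],[0,0,0,0,0,0],[0,0,0,0,0,0]]'; python3 -c "
from h import *
t=eyes.grab_frame('top');cv2.imwrite('pics/top2.png',t)
hsv=cv2.cvtColor(t,cv2.COLOR_BGR2HSV);C=cam('top')
r=cv2.inRange(hsv,(0,90,20),(14,255,170)); m=np.zeros_like(r);m[135:205,265:380]=255;r&=m
r=cv2.morphologyEx(r,cv2.MORPH_OPEN,np.ones((3,3)))
c=max(cv2.findContours(r,0,cv2.CHAIN_APPROX_NONE)[0],key=cv2.contourArea)
for p in cv2.boxPoints(cv2.minAreaRect(c)): print(p,onz(C,*p,.13))"
```

```text
t: 6.5
eef_pos: [0.469, -0.0777, 0.0887]
ee_rot: [-3.132, 0.068, -3.072]
force: [0.1, -0.5, -0.0]
width: 0.0004
[283. 147.] [0.62864337 0.14965222 0.13      ]
[371. 147.] [ 0.63081529 -0.09392091  0.13      ]
[371. 187.] [ 0.51986677 -0.09440467  0.13      ]
[283. 187.] [0.51747632 0.1479262  0.13      ]
```

```bash
python3 -m jog '[[5,0,-8,0,0,0],[10,0,-2,0,0,0],[5,0,0,0,0,0],[0,0,0,0,0,0]]'; python3 -m jog '[[2,0,0.5,0,0,0],[2,0,0.5,0,0,0],[2,0,0.5,0,0,0]]';python3 -m jog '[[2,0,0.5,0,0,0],[2,0,0.5,0,0,0],[2,0,0.5,0,0,0]]'
```

```text
t: 6.95
eef_pos: [0.4921, -0.0748, 0.0779]
ee_rot: [-3.132, 0.069, -3.067]
force: [-0.4, -0.3, 0.5]
width: 0.0006
t: 7.25
eef_pos: [0.4984, -0.0743, 0.0791]
ee_rot: [-3.132, 0.068, -3.067]
force: [-0.3, 0.1, -0.7]
width: 0.0002
t: 7.55
eef_pos: [0.5022, -0.0745, 0.0801]
ee_rot: [-3.133, 0.064, -3.068]
force: [-10.3, 6.6, 3.8]
width: 0.0008
```

```bash
python3 -m jog '[[3,0.3,1,0,-0.004,0],[3,0.3,1,0,-0.004,0],[3,0.3,0.8,0,-0.004,0]]'; python3 -m jog '[[3,0.2,0.8,0,-0.003,0],[3,0.2,0.8,0,-0.003,0],[3,0.2,0.8,0,-0.003,0],[3,0.2,0.8,0,-0.003,0],[3,0.2,0.8,0,-0.003,0],[3,0.2,0.8,0,-0.003,0]]'
```

```text
t: 7.85
eef_pos: [0.502, -0.0743, 0.0801]
ee_rot: [-3.133, 0.06, -3.071]
force: [-9.9, 4.1, 6.5]
width: 0.0003
t: 8.45
eef_pos: [0.5014, -0.0743, 0.0804]
ee_rot: [-3.133, 0.046, -3.078]
force: [-9.9, 3.7, 5.3]
width: 0.0001
```

```bash
python3 -m jog '[[3,0,1.3,0,-0.01,0],[3,0,1.3,0,-0.01,0]]'; python3 -m jog '[[4,0,1.3,0,-0.01,0],[4,0,1.3,0,-0.01,0]]';  python3 -m jog '[[4,0,1.3,0,-0.01,0.003],[4,0,1.3,0,-0.01,0.003]]'
```

```text
t: 8.65
eef_pos: [0.5019, -0.0745, 0.0808]
ee_rot: [-3.133, 0.056, -3.08]
force: [-5.7, 1.7, -2.7]
width: 0.0007
t: 8.85
eef_pos: [0.5034, -0.075, 0.0806]
ee_rot: [-3.132, 0.065, -3.083]
force: [-7.2, 3.4, -1.9]
width: 0.0007
t: 9.05
eef_pos: [0.5049, -0.0755, 0.0803]
ee_rot: [-3.131, 0.074, -3.079]
force: [-7.2, 3.7, -0.7]
width: 0.0005
```

```bash
python3 -m jog '[[5,0,1.2,0,-0.005,0.003],[5,0,1.2,0,-0.005,0.003],[5,0,1.2,0,-0.005,0.003],[5,0,1.2,0,-0.005,0.003]]'; python3 -m jog '[[5,0,1.2,0,-0.005,0.003],[5,0,1.2,0,-0.005,0.003],[5,0,1.2,0,-0.005,0.003],[5,0,1.2,0,-0.005,0.003]]'
```

```text
t: 9.45
eef_pos: [0.5092, -0.0775, 0.0803]
ee_rot: [-3.13, 0.067, -3.072]
force: [-11.8, 2.4, 4.6]
width: 0.0005
t: 9.85
eef_pos: [0.5135, -0.0795, 0.0805]
ee_rot: [-3.129, 0.059, -3.065]
force: [-11.8, 2.9, 5.2]
width: 0.0003
```

```bash
python3 -m jog '[[5,0.5,1.5,0,-0.008,0],[5,0.5,1.5,0,-0.008,0],[5,0.5,1.5,0,-0.008,0],[5,0.5,1.5,0,-0.008,0],[5,0.5,1.5,0,-0.008,0],[5,0.5,1.5,0,-0.008,0]]'; python3 -m jog '[[5,0.5,1.4,0,-0.007,0],[5,0.5,1.4,0,-0.007,0],[5,0.5,1.4,0,-0.007,0],[5,0.5,1.4,0,-0.007,0],[5,0.5,1.4,0,-0.007,0],[5,0.5,1.4,0,-0.007,0]]'
```

```text
t: 10.45
eef_pos: [0.5181, -0.0807, 0.0805]
ee_rot: [-3.126, 0.062, -3.074]
force: [-11.2, 1.6, 2.3]
width: 0.0
t: 11.05
eef_pos: [0.5216, -0.0819, 0.0805]
ee_rot: [-3.122, 0.057, -3.082]
force: [-12.4, 2.0, 4.7]
width: 0.0005
```

```bash
python3 -m jog '[[6,0.5,1.7,0,-0.01,0.003],[6,0.5,1.7,0,-0.01,0.003],[6,0.5,1.7,0,-0.01,0.003],[6,0.5,1.7,0,-0.01,0.003],[6,0.5,1.7,0,-0.01,0.003],[6,0.5,1.7,0,-0.01,0.003]]'; python3 -m jog '[[6,0.5,1.6,0,-0.008,0.003],[6,0.5,1.6,0,-0.008,0.003],[6,0.5,1.6,0,-0.008,0.003],[6,0.5,1.6,0,-0.008,0.003],[6,0.5,1.6,0,-0.008,0.003],[6,0.5,1.6,0,-0.008,0.003]]'
```

```text
t: 11.65
eef_pos: [0.5309, -0.0841, 0.0804]
ee_rot: [-3.116, 0.069, -3.073]
force: [-10.6, 0.9, 1.5]
width: 0.0007
t: 12.25
eef_pos: [0.5396, -0.0864, 0.0804]
ee_rot: [-3.111, 0.068, -3.064]
force: [-11.1, 1.0, 1.5]
width: 0.0007
```

```bash
cat > look.py <<'E'
import sys
from h import *
t=eyes.grab_frame('top');a=eyes.grab_frame('scene')
cv2.imwrite('pics/%s.png'%sys.argv[1],np.vstack([cv2.resize(a[150:300,180:404],None,fx=2.5,fy=2.5),cv2.resize(t[120:210,230:454],None,fx=2.5,fy=2.5)]))
cv2.imwrite('pics/%s_t.png'%sys.argv[1],t)
hsv=cv2.cvtColor(t,cv2.COLOR_BGR2HSV);C=cam('top')
r=cv2.inRange(hsv,(0,90,20),(14,255,170)); m=np.zeros_like(r);m[128:205,262:384]=255;r&=m
r=cv2.morphologyEx(r,cv2.MORPH_OPEN,np.ones((3,3)))
cols=np.where(r.any(0))[0];print("cols",cols.min(),cols.max())
P=[]
for u in range(cols.min()+4,cols.max()-3):
    # sub-pixel rear edge: redness transition
    v0=np.where(r[:,u])[0].min()
    s=hsv[v0-5:v0+6,u,0].astype(float); # hue yellow~25 -> brown~10
    g=t[v0-6:v0+6,u,1].astype(float); d=-np.diff(g); d[d<0]=0
    P.append(onz(C,u,v0,.13)[:2])
P=np.array(P,np.float32)
vx,vy,x0,y0=cv2.fitLine(P,cv2.DIST_HUBER,0,1e-5,1e-5).ravel()
f=lambda y:x0+(y-y0)*vx/vy
yl,yr=onz(C,cols.min(),150,.13)[1],onz(C,cols.max(),150,.13)[1]
th=.07;S=lambda x,y:x*np.cos(th)+y*np.sin(th)
for n,yy in(("L",yl),("R",yr)): print(n,"rear x %.4f y %.4f gap %.1f mm"%(f(yy),yy,1e3*(.682-S(f(yy),yy))))
print("yaw",np.arctan(-vx/vy))
E
python3 look.py l3
```

```text
cols 283 369
L rear x 0.6260 y 0.1495 gap 47.1 mm
R rear x 0.6734 y -0.0884 gap 16.4 mm
yaw 0.19665214
```

View pics/l3.png

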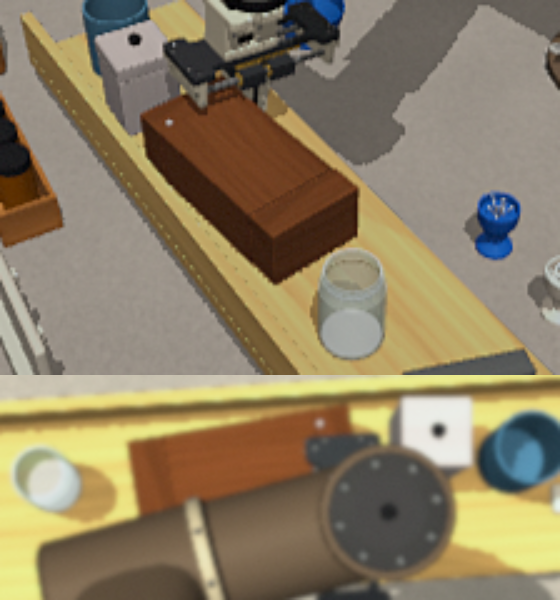

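Right end pushed back: the gaps are now about 47 mm left and 16 mm right. Jar, caddy and mug are undisturbed. Back to the left cheek.

```bash
python3 -m jog '[[-25,2,0,0,0,0],[-30,5,0,0,0,0],[-10,35,0,0,0,0],[0,40,0,0,0,0],[0,40,0,0,0,0],[0,40,0,0,0,0],[0,20,0,0,0,0],[0,5,0,0,0,0],[0,0,0,0,0,0],[0,0,-3,0,0,0]]'
```

```text
t: 13.35
eef_pos: [0.4728, 0.1061, 0.0789]
ee_rot: [-3.113, 0.072, -3.067]
force: [-0.2, 0.4, -0.4]
width: 0.0006
```

```bash
python3 -m jog '[[7,5,0,0.014,0,0],[7,2,0,0.014,0,0],[4,0,0,0,0,0],[0,0,0,0,0,0]]'; python3 -m jog '[[2,0,0.5,0,0,0],[2,0,0.5,0,0,0],[2,0,0.5,0,0,0],[2,0,0.5,0,0,0]]'
```

```text
t: 13.75
eef_pos: [0.4922, 0.1102, 0.0782]
ee_rot: [3.14, 0.073, -3.073]
force: [0.8, -0.2, -1.2]
width: 0.0005
t: 14.15
eef_pos: [0.5004, 0.1089, 0.0801]
ee_rot: [3.141, 0.072, -3.075]
force: [-0.4, 0.6, 0.3]
width: 0.0005
```

```bash
python3 -m jog '[[2,0.5,0.5,0,0,0],[2,0.5,0.5,0,0,0],[3,0.5,0.8,0,-0.004,0]]'; python3 -m jog '[[5,1,1.5,0,-0.007,0],[5,1,1.5,0,-0.007,0],[5,1,1.5,0,-0.007,0],[5,1,1.5,0,-0.007,0]]';  python3 -m jog '[[5.5,1.2,1.5,0,-0.007,0],[5.5,1.2,1.5,0,-0.007,0],[5.5,1.2,1.5,0,-0.007,0],[5.5,1.2,1.5,0,-0.007,0]]'
```

```text
t: 14.45
eef_pos: [0.505, 0.1096, 0.0808]
ee_rot: [-3.141, 0.071, -3.075]
force: [-13.1, 4.7, 2.0]
width: 0.0006
t: 14.85
eef_pos: [0.5137, 0.1104, 0.081]
ee_rot: [-3.134, 0.078, -3.078]
force: [-9.7, 4.1, -1.1]
width: 0.0006
t: 15.25
eef_pos: [0.5237, 0.1114, 0.0809]
ee_rot: [-3.125, 0.084, -3.08]
force: [-11.2, 1.7, 0.2]
width: 0.0004
```

```bash
python3 -m jog '[[-6,2,0,0.008,0,0.006],[-2,9,0,0.008,0,0.006],[0,2,0,0,0,0],[0,0,0,0,0,0]]'; python3 -m jog '[[3,0,0,0,0,0],[3,0,0.5,0,0,0]]'
```

```text
t: 15.65
eef_pos: [0.5155, 0.1261, 0.081]
ee_rot: [3.141, 0.086, -3.068]
force: [1.2, -0.0, 0.0]
width: 0.0004
t: 15.85
eef_pos: [0.5222, 0.1266, 0.082]
ee_rot: [3.14, 0.087, -3.067]
force: [0.5, 0.9, 0.9]
width: 0.0002
```

```bash
python3 -m jog '[[2,0,0.8,0,0,0],[4,1,1.2,0,-0.004,0],[5,1,1.5,0,-0.006,0],[5,1,1.5,0,-0.006,0],[5,1,1.5,0,-0.006,0]]';  python3 -m jog '[[5,1,1.5,0,-0.005,0],[5,1,1.5,0,-0.005,0],[5,1,1.5,0,-0.005,0],[5,1,1.5,0,-0.005,0]]'
```

```text
t: 16.35
eef_pos: [0.5329, 0.1271, 0.0822]
ee_rot: [-3.137, 0.088, -3.072]
force: [-9.0, 4.0, -3.4]
width: 0.0005
t: 16.75
eef_pos: [0.5429, 0.1275, 0.0821]
ee_rot: [-3.13, 0.087, -3.077]
force: [-10.3, 4.8, -0.9]
width: 0.0004
```

Back off, check the gaps and go to the right cheek.

```bash
python3 -m jog '[[-25,0,0,0,0,0],[-30,-5,0,0.006,0.01,0.005],[0,-35,0,0.006,0.01,0.005],[0,-40,0,0,0,0],[0,-40,0,0,0,0],[0,-40,0,0,0,0],[0,-25,0,0,0,0],[0,-8,0,0,0,0],[0,0,0,0,0,0],[0,0,-3,0,0,0]]'; python3 look.py l4
```

```text
t: 17.75
eef_pos: [0.4891, -0.0706, 0.0798]
ee_rot: [3.14, 0.071, -3.065]
force: [0.6, 0.1, -1.1]
width: 0.0003
cols 286 374
L rear x 0.6694 y 0.1412 gap 4.4 mm
R rear x 0.6796 y -0.1022 gap 11.2 mm
yaw 0.042218406
```

View pics/l4.png

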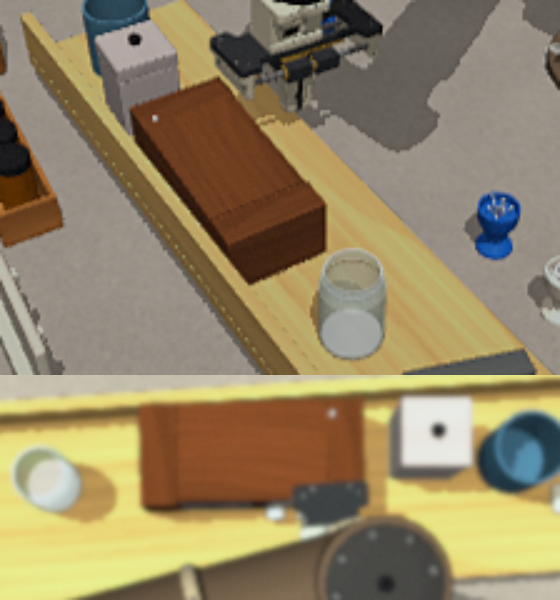

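The left rear is about 4 mm from the upstand and the right about 11 mm. Jar and caddy are undisturbed, and the caddy is about 30 mm from the radio's right end. I'll approach the right cheek carefully.

```bash
python3 -m jog '[[12,-5,0,0,0,0],[16,-2,-1,0,0,0],[12,0,0,0,0,0],[4,0,0,0,0,0],[0,0,0,0,0,0]]'; python3 -m jog '[[2,0,0.3,0,0,0],[2,0,0.3,0,0,0],[2,0,0.3,0,0,0]]'
```

```text
t: 18.35
eef_pos: [0.5366, -0.0742, 0.0779]
ee_rot: [3.14, 0.07, -3.057]
force: [-0.9, -1.3, -0.1]
width: 0.0003
t: 18.65
eef_pos: [0.5418, -0.0739, 0.0787]
ee_rot: [3.14, 0.068, -3.057]
force: [-0.1, 0.3, -0.1]
width: 0.0001
```

```bash
python3 -m jog '[[-2,-6,0,0,0,0],[0,-2,0,0,0,0],[0,0,0,0,0,0]]'; python3 -m jog '[[2,0,0.3,0,0,0],[2,0,0.3,0,0,0],[2,0,0.5,0,0,0]]'
```

```text
t: 18.95
eef_pos: [0.5394, -0.0826, 0.079]
ee_rot: [3.14, 0.069, -3.057]
force: [-0.7, 0.5, -0.1]
width: 0.0002
t: 19.25
eef_pos: [0.5454, -0.0829, 0.0803]
ee_rot: [3.14, 0.069, -3.057]
force: [0.3, -0.7, 0.3]
width: 0.0005
```

```bash
python3 -m jog '[[2,0,0.5,0,0,0],[2,0.3,0.8,0,-0.003,0]]'; python3 -m jog '[[4,0.6,1.3,0,-0.006,0],[4,0.6,1.3,0,-0.006,0]]';  python3 -m jog '[[5,0.6,1.5,0,-0.006,0],[5,0.6,1.5,0,-0.006,0]]'
```

```text
t: 19.45
eef_pos: [0.5482, -0.0828, 0.0809]
ee_rot: [3.14, 0.069, -3.058]
force: [-5.8, -1.3, -1.4]
width: 0.0003
t: 19.65
eef_pos: [0.5484, -0.0829, 0.0807]
ee_rot: [3.141, 0.066, -3.061]
force: [-12.2, 0.2, 7.0]
width: 0.0003
t: 19.85
eef_pos: [0.5494, -0.0832, 0.0808]
ee_rot: [-3.141, 0.061, -3.064]
force: [-12.1, 0.1, 3.9]
width: 0.0005
```

```bash
python3 -m jog '[[5,0.5,1.7,0,-0.009,0.003],[5,0.5,1.7,0,-0.009,0.003],[5,0.5,1.7,0,-0.009,0.003]]'; python3 -m jog '[[5,0.5,1.6,0,-0.008,0.003],[5,0.5,1.6,0,-0.008,0.003]]'; python3 -m jog '[[5,0.5,1.6,0,-0.008,0.003],[5,0.5,1.6,0,-0.008,0.003]]'
```

```text
t: 20.15
eef_pos: [0.5516, -0.0837, 0.0808]
ee_rot: [-3.139, 0.065, -3.059]
force: [-10.9, -0.6, 1.6]
width: 0.0005
t: 20.35
eef_pos: [0.5527, -0.0841, 0.0808]
ee_rot: [-3.138, 0.064, -3.056]
force: [-10.8, -0.3, 2.6]
width: 0.0006
t: 20.55
eef_pos: [0.5539, -0.0845, 0.0808]
ee_rot: [-3.136, 0.064, -3.053]
force: [-11.2, -0.1, 1.1]
width: 0.0005
```

```bash
python3 -m jog '[[5,0.5,1.6,0,-0.008,0],[5,0.5,1.6,0,-0.008,0],[5,0.5,1.6,0,-0.008,0],[5,0.5,1.6,0,-0.008,0]]'; python3 -m jog '[[5,0.5,1.6,0,-0.008,0],[5,0.5,1.6,0,-0.008,0]]'; python3 -m jog '[[5,0.5,1.6,0,-0.008,0],[5,0.5,1.6,0,-0.008,0]]';python3 -m jog '[[5,0.5,1.6,0,-0.008,0],[5,0.5,1.6,0,-0.008,0]]'
```

```text
t: 20.95
eef_pos: [0.5566, -0.0851, 0.0808]
ee_rot: [-3.134, 0.065, -3.058]
force: [-12.3, 0.4, 1.6]
width: 0.0003
t: 21.15
eef_pos: [0.5578, -0.0854, 0.0808]
ee_rot: [-3.133, 0.065, -3.061]
force: [-11.7, -1.3, 2.5]
width: 0.0005
t: 21.35
eef_pos: [0.559, -0.0856, 0.0808]
ee_rot: [-3.132, 0.065, -3.064]
force: [-11.3, 0.8, 3.4]
width: 0.0005
t: 21.55
eef_pos: [0.5596, -0.0858, 0.0807]
ee_rot: [-3.131, 0.064, -3.067]
force: [-16.8, 3.2, 7.9]
width: 0.0006
```

The force stepped up from 11 to 17 N as motion slowed, so the right end has met the upstand. Now the left end.

```bash
python3 -m jog '[[-25,2,0,0,0,0],[-35,5,0,0,0,0],[-10,35,0,0.005,0,0],[0,40,0,0.005,0,0],[0,40,0,0,0,0],[0,40,0,0,0,0],[0,20,0,0,0,0],[0,3,0,0,0,0],[0,0,0,0,0,0],[0,0,-3,0,0,0]]'; python3 look.py l5
```

```text
t: 22.55
eef_pos: [0.4883, 0.1064, 0.079]
ee_rot: [3.14, 0.07, -3.068]
force: [-0.5, 0.4, 0.9]
width: 0.0007
cols 285 375
L rear x 0.6702 y 0.1440 gap 3.4 mm
R rear x 0.6872 y -0.1050 gap 3.8 mm
yaw 0.06822057
```

```bash
python3 -m jog '[[10,5,0,0,0,0],[16,3,0,0,0,0],[14,0,0,0,0,0],[4,0,0,0,0,0],[0,0,0,0,0,0]]'; python3 -m jog '[[2,0,0.3,0,0,0],[2,0,0.3,0,0,0]]';python3 -m jog '[[2,0,0.3,0,0,0],[2,0,0.3,0,0,0]]'
```

```text
t: 23.15
eef_pos: [0.5355, 0.1112, 0.0781]
ee_rot: [3.141, 0.068, -3.074]
force: [-0.4, -0.8, -0.5]
width: 0.0003
t: 23.35
eef_pos: [0.539, 0.1104, 0.0783]
ee_rot: [3.141, 0.067, -3.075]
force: [-0.1, -0.3, 0.6]
width: 0.0006
t: 23.55
eef_pos: [0.5427, 0.1103, 0.0791]
ee_rot: [3.141, 0.067, -3.075]
force: [-0.1, -0.7, -0.3]
width: 0.0003
```

```bash
python3 -m jog '[[-2,4,0,0,0,0],[0,2,0,0,0,0.004],[1,0,0,0,0,0]]'; python3 -m jog '[[2,0,0.3,0,0,0],[2,0,0.5,0,0,0]]';python3 -m jog '[[3,0.5,1,0,-0.004,0]]'; python3 -m jog '[[4,0.6,1.3,0,-0.006,0]]'
```

```text
t: 23.85
eef_pos: [0.5415, 0.117, 0.0794]
ee_rot: [3.141, 0.068, -3.07]
force: [0.2, -0.1, 0.1]
width: 0.0003
t: 24.05
eef_pos: [0.5434, 0.1169, 0.0796]
ee_rot: [3.141, 0.064, -3.07]
force: [-16.1, 7.5, 7.4]
width: 0.0005
t: 24.15
eef_pos: [0.5435, 0.1169, 0.0797]
ee_rot: [-3.141, 0.062, -3.071]
force: [-14.7, 3.8, 5.0]
width: 0.0006
t: 24.25
eef_pos: [0.5444, 0.117, 0.0798]
ee_rot: [-3.14, 0.063, -3.071]
force: [-10.5, 4.7, -0.1]
width: 0.0005
```

```bash
for i in 1 2 3 4; do python3 -m jog '[[4,0.5,1.2,0,-0.006,0]]'|sed -n '2p;4p'; done
```

```text
eef_pos: [0.5446, 0.1169, 0.0797]
force: [-22.3, 8.0, 9.1]
eef_pos: [0.5445, 0.1168, 0.0796]
force: [-19.8, 7.3, 8.9]
eef_pos: [0.5445, 0.1168, 0.0797]
force: [-19.4, 7.0, 8.4]
eef_pos: [0.5444, 0.1167, 0.0797]
force: [-17.7, 6.9, 6.8]
```

The left end has stalled against the upstand. I'll recheck the right end with a gentle touch.

```bash
python3 -m jog '[[-25,0,0,0,0,0],[-30,-5,0,0,0,0],[0,-35,0,0,0,0],[0,-40,0,0,0,0],[0,-40,0,0,0,0],[0,-40,0,0,0,0],[0,-22,0,0,0,0],[0,-8,0,0,0,0],[0,0,0,0,0,0],[0,0,-3,0,0,0]]'; python3 look.py l6
```

```text
t: 25.65
eef_pos: [0.4882, -0.0768, 0.0778]
ee_rot: [-3.135, 0.063, -3.068]
force: [0.4, 0.1, -0.0]
width: 0.0003
cols 285 375
L rear x 0.6716 y 0.1440 gap 2.0 mm
R rear x 0.6867 y -0.1050 gap 4.3 mm
yaw 0.060539793
```

```bash
python3 -m jog '[[12,-5,0,0.003,0,0],[16,-4,0,0.003,0,0],[16,-1,0,0,0,0],[10,0,0,0,0,0],[0,0,0,0,0,0]]'; python3 -m jog '[[2,0,0.3,0,0,0],[2,0,0.3,0,0,0]]'; python3 -m jog '[[2,0,0.3,0,0,0]]'
```

```text
t: 26.25
eef_pos: [0.5464, -0.0833, 0.077]
ee_rot: [-3.141, 0.063, -3.06]
force: [-0.2, -0.4, 0.3]
width: 0.0006
t: 26.45
eef_pos: [0.5498, -0.0829, 0.0771]
ee_rot: [-3.141, 0.061, -3.06]
force: [-0.7, -0.1, -0.4]
width: 0.0002
t: 26.55
eef_pos: [0.5515, -0.0827, 0.0774]
ee_rot: [-3.141, 0.061, -3.06]
force: [-0.6, 0.2, 0.5]
width: 0.0005
```

```bash
python3 -m jog '[[2,-1,0.5,0,0,0],[2,-1,0.5,0,0,0]]'|sed -n '2p;4p'; for i in 1 2 3; do python3 -m jog '[[2,0,0.6,0,-0.002,0]]'|sed -n '2p;4p'; done; for i in 1 2; do python3 -m jog '[[3.5,0.2,1.1,0,-0.005,0]]'|sed -n '2p;4p'; done
```

```text
eef_pos: [0.5553, -0.0846, 0.0787]
force: [-0.5, 0.6, 0.0]
eef_pos: [0.5574, -0.0848, 0.0795]
force: [0.7, -0.3, -0.1]
eef_pos: [0.5594, -0.0849, 0.0801]
force: [-3.6, 1.8, -1.5]
eef_pos: [0.5594, -0.0849, 0.08]
force: [-9.5, 4.0, 2.1]
eef_pos: [0.5594, -0.0849, 0.08]
force: [-13.8, 3.1, 6.1]
eef_pos: [0.5593, -0.0848, 0.08]
force: [-11.2, 2.8, 5.0]
```

```bash
for i in 1 2 3; do python3 -m jog '[[4.5,0.4,1.5,0,-0.008,0]]'|sed -n '2p;4p'; done
```

```text
eef_pos: [0.5594, -0.0848, 0.0801]
force: [-12.8, 1.6, 2.9]
eef_pos: [0.5594, -0.0848, 0.0801]
force: [-12.1, 2.1, 3.7]
eef_pos: [0.5594, -0.0848, 0.0801]
force: [-11.9, 2.2, 4.5]
```

```bash
for i in 1 2 3; do python3 -m jog '[[5.5,0.4,1.8,0,-0.009,0]]'|sed -n '2p;4p'; done; python3 -m jog '[[-25,0,0,0,0,0],[-25,0,10,0,0,0],[-25,5,20,0,0,0],[0,0,20,0,0,0]]'; python3 look.py l7; python3 - <<'E'
from h import *
# gap strip crop of top view
t=cv2.imread("pics/l7_t.png"); cv2.imwrite("pics/gap.png",cv2.resize(t[118:195,265:395],None,fx=6,fy=6,interpolation=cv2.INTER_CUBIC))
E
```

```text
eef_pos: [0.5594, -0.0848, 0.0801]
force: [-16.7, 4.0, 6.0]
eef_pos: [0.5593, -0.0848, 0.08]
force: [-16.3, 4.6, 6.1]
eef_pos: [0.5593, -0.0847, 0.0801]
force: [-14.6, 4.4, 5.0]
t: 28.25
eef_pos: [0.4786, -0.0804, 0.1274]
ee_rot: [-3.14, 0.05, -3.072]
force: [1.1, 1.2, 0.8]
width: 0.0002
cols 285 375
L rear x 0.6716 y 0.1440 gap 2.0 mm
R rear x 0.6867 y -0.1050 gap 4.3 mm
yaw 0.060539793
```

View pics/gap.png

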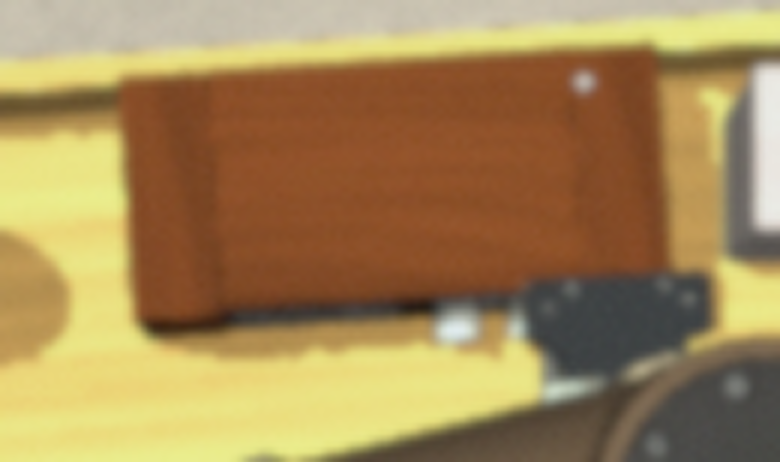

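The radio's back edge runs parallel to the upstand and overlaps it at both ends. Touch contacts with the same tool give a radio yaw of 0.074, against 0.073 measured for the shelf edge, and both ends stall without moving, so it is flush. Next I'll locate the cup in two views.

```bash
python3 - <<'E'
from h import *
t=cv2.imread("pics/top0.png");s=cv2.imread("pics/scene0.png");T=cam("top");S=cam("scene")
def blob(im,lo,hi,box):
    m=cv2.inRange(cv2.cvtColor(im,cv2.COLOR_BGR2HSV),lo,hi);z=np.zeros_like(m);x0,x1,y0,y1=box;z[y0:y1,x0:x1]=255;m&=z
    c=max(cv2.findContours(m,0,2)[0],key=cv2.contourArea);return cv2.minEnclosingCircle(c),cv2.boundingRect(c)
w=blob(t,(0,0,165),(179,45,255),(220,250,230,258));print("white top",w)
# rim centre in scene: ellipse centre ~ (406,258)
w2=blob(s,(0,0,120),(179,60,255),(394,420,245,285));print("white scene",w2)
c=w[0][0]
for z in(.055,.064): p=onz(T,*c,z);print("cup",p,"scene proj rim",proj(S,p),"base",proj(S,[p[0],p[1],0]))
P=onz(T,*c,.06)
for n,(u,v) in dict(b1=(198,237),b2=(274,242),b3=(244,276),o=(205,265)).items():
    q=onz(T,u,v,.06);d=q-P;print(n,q.round(3),"dist",np.linalg.norm(d[:2]).round(3),"ang",np.degrees(np.arctan2(d[1],d[0])).round(0))
th=.0735;o=np.array([.4711,-.0400]);ex=np.array([np.cos(th),np.sin(th)]);ey=np.array([-ex[1],ex[0]])
rc=np.array([.6716,.144])+np.array([.6867,-.105]);rc/=2;yr=(rc-o)@ey
print("radio centre along edge",yr,"target",o+ex*.065+ey*(yr+.03))
print(status.get_state()["q"].round(2))
E
```

```text
white top (((234.5, 243.5), 19.81171226501465), (220, 230, 30, 28))
white scene (((406.5, 264.5), 23.162569046020508), (394, 245, 26, 40))
cup [0.35641142 0.29556362 0.055     ] scene proj rim [[406.16865553 261.59322406]] base [[403.37040828 275.01942766]]
cup [0.35694782 0.29352116 0.064     ] scene proj rim [[406.00108591 258.88594486]] base [[402.75372498 274.58890778]]
b1 [0.374 0.402 0.06 ] dist 0.109 ang 81.0
b2 [0.362 0.179 0.06 ] dist 0.115 ang -87.0
b3 [0.263 0.265 0.06 ] dist 0.098 ang -162.0
o [0.293 0.379 0.06 ] dist 0.106 ang 127.0
radio centre along edge 0.04406144492561086 target [0.53048589 0.03863469]
[ 0.25  0.11 -0.57  0.02 -0.83 -0.19]
```

```bash
python3 -m jog '[[-5,0,35,0,0.025,0],[-5,0,35,0,0.025,0],[-13,41,0,0,0,0.09],[-13,41,0,0,0,0.09],[-13,41,0,0,0,0.09],[-13,41,0,0,0,0.09],[-13,41,0,0,0,0.09],[-13,41,0,0,0,0.09],[-13,41,0,0,0,0.09],[-13,41,0,0,0,0.09],[-10,30,0,0,0,0.08]]' 1 10;  python3 -m jog '[[0,0,0,0,0,0],[0,0,0,0,0,0]]'; python3 - <<'E'
from h import *
st=status.get_state();w=eyes.grab_frame("wrist");t=eyes.grab_frame("top");W=cam("wrist",st)
for p in ([.357,.294,.066],[.357,.294,0],[.357,.294,.044]):
    q=proj(W,p)[0];print(p,q);
    if abs(q).max()<1000: cv2.circle(w,tuple(int(i) for i in q),3,(0,0,255),1)
cv2.imwrite("pics/w2.png",w)
E
```

```text
t: 29.45
eef_pos: [0.3564, 0.2886, 0.2031]
ee_rot: [3.139, 0.015, -2.251]
force: [0.3, 0.5, -0.5]
width: 0.0827
t: 29.65
eef_pos: [0.3554, 0.2926, 0.2024]
ee_rot: [3.139, 0.015, -2.244]
force: [0.2, -1.1, 0.6]
width: 0.0874
[0.357, 0.294, 0.066] [321.09644654 185.9998361 ]
[0.357, 0.294, 0] [321.92806797 173.06783103]
[0.357, 0.294, 0.044] [321.40993395 181.12499677]
```

View pics/w2.png

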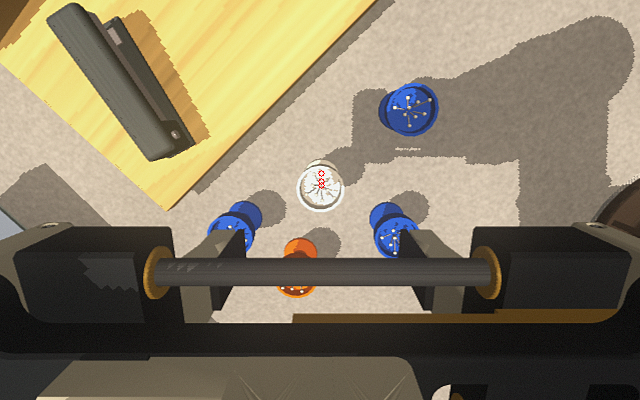

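The white cup's rim is centred at (320,187), as predicted, so I'll descend. The blue cups at (235,230) and (395,230) clear the fingers by about 14 mm.

```bash
python3 -m jog '[[1,1,-35,0,0,0],[0,0,-40,0,0,0],[0,0,-40,0,0,0],[0,0,-25,0,0,0],[0,0,-10,0,0,0],[0,0,0,0,0,0]]'
```

```text
t: 30.35
eef_pos: [0.3605, 0.2872, 0.0497]
ee_rot: [3.139, 0.021, -2.259]
force: [0.1, 0.1, 0.7]
width: 0.088
```

```bash
python3 -m jog '[[-3,5,-5,0,0,0],[-1,1,-6,0,0,0],[0,0,-2,0,0,0],[0,0,0,0,0,0]]'
```

```text
t: 30.75
eef_pos: [0.3579, 0.2938, 0.0379]
ee_rot: [3.138, 0.025, -2.262]
force: [0.3, 0.3, 0.6]
width: 0.0874
```

```bash
python3 -m jog '[[-1,0,-2,-0.019,0.016,0],[0,0,0,0,0,0]]'; python3 -m jog '[[0,0,0,0,0,0],[0,0,0,0,0,0],[0,0,0,0,0,0],[0,0,0,0,0,0],[0,0,0,0,0,0],[0,0,0,0,0,0]]' 0 12
```

```text
t: 30.95
eef_pos: [0.357, 0.2944, 0.0366]
ee_rot: [3.138, -0.0, -2.261]
force: [0.1, 0.2, 0.3]
width: 0.0878
t: 31.55
eef_pos: [0.3573, 0.2949, 0.037]
ee_rot: [3.138, 0.001, -2.261]
force: [1.1, 0.7, -1.6]
width: 0.0475
```

```bash
python3 -m jog '[[0,0,30,0,0,0],[0,0,45,0,0,0],[0,0,45,0,0,0],[0,0,20,0,0,0],[0,0,0,0,0,0]]';  python3 -m jog '[[15,-20,0,0,0,0.05],[22,-34,0,0,0,0.1],[22,-34,0,0,0,0.1],[22,-34,0,0,0,0.1],[22,-34,0,0,0,0.1],[22,-34,0,0,0,0.1],[22,-34,0,0,0,0.1],[15,-25,0,0,0,0.1],[0,0,0,0,0,0],[0,0,0,0,0,0]]'
```

```text
t: 32.05
eef_pos: [0.3557, 0.292, 0.1808]
ee_rot: [3.139, -0.005, -2.262]
force: [-0.0, 0.3, -1.2]
width: 0.0475
t: 33.05
eef_pos: [0.5173, 0.0312, 0.171]
ee_rot: [3.126, -0.007, -1.479]
force: [0.4, 0.5, -1.3]
width: 0.0478
```

```bash
python3 -m jog '[[6,4,-20,0.008,-0.015,0],[6,3,-25,0,0,0],[1,0,-15,0,0,0],[0,0,-5,0,0,0],[0,0,0,0,0,0]]'; python3 look.py l8
```

```text
t: 33.55
eef_pos: [0.5277, 0.0411, 0.102]
ee_rot: [3.14, -0.0, -1.482]
force: [0.4, -0.2, -1.2]
width: 0.0476
cols 285 375
L rear x 0.6716 y 0.1440 gap 2.0 mm
R rear x 0.6867 y -0.1050 gap 4.3 mm
yaw 0.060539793
```

View pics/l8.png

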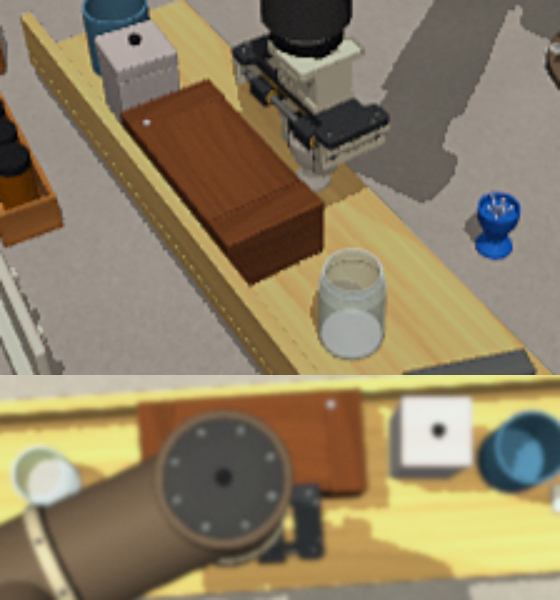

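The cup hangs over the strip in front of the radio, its foot at crop (318,180), with the radio and neighbours undisturbed. Lowering.

```bash
python3 -m jog '[[0,0,-6,0,0,0],[0,0,-4,0,0,0],[0,0,-1,0,0,0]]'; for i in 1 2 3 4; do python3 -m jog '[[0,0,-1.5,0,0,0]]'|sed -n '2p;4p'; done
```

```text
t: 33.95
eef_pos: [0.5295, 0.042, 0.0935]
ee_rot: [-3.138, 0.002, -1.481]
force: [0.4, 0.2, -1.1]
width: 0.0477
eef_pos: [0.5297, 0.042, 0.0922]
force: [-0.2, -0.4, -1.1]
eef_pos: [0.5298, 0.042, 0.0907]
force: [-1.0, -0.9, -0.5]
eef_pos: [0.5299, 0.042, 0.0892]
force: [-0.1, 0.0, -0.4]
eef_pos: [0.5299, 0.0419, 0.0877]
force: [-0.7, -0.5, -0.7]
```

```bash
for i in 1 2; do python3 -m jog '[[0,0,-1,0,0,0]]'|sed -n '2p;4p'; done
```

```text
eef_pos: [0.5304, 0.042, 0.0869]
force: [-0.1, 1.2, 7.6]
eef_pos: [0.5309, 0.0422, 0.0868]
force: [-4.6, 2.2, 12.3]
```

```bash
python3 -m jog '[[0,0,0.5,0,0,0],[0,0,0,0,0,0],[0,0,0,0,0,0],[0,0,0,0,0,0],[0,0,0,0,0,0]]' 0.9; python3 -m jog '[[0,0,10,0,0,0],[0,0,25,0,0,0],[0,0,40,0,0,0],[0,0,40,0,0,0],[-45,0,10,0,0,0],[-45,0,0,0,0,0],[0,45,0,0,0,0],[0,45,0,0,0,0],[0,45,0,0,0,0],[0,45,0,0,0,0],[0,0,0,0,0,0]]'; python3 look.py l9
```

```text
t: 35.05
eef_pos: [0.5313, 0.0423, 0.0875]
ee_rot: [-3.134, 0.002, -1.481]
force: [-0.1, 1.2, -0.7]
width: 0.0776
t: 36.15
eef_pos: [0.4367, 0.2263, 0.2264]
ee_rot: [-3.126, 0.007, -1.485]
force: [-1.3, -0.7, -0.5]
width: 0.0788
cols 285 375
L rear x 0.6719 y 0.1440 gap 1.6 mm
R rear x 0.6867 y -0.1050 gap 4.3 mm
yaw 0.059283927
```

View pics/l9.png

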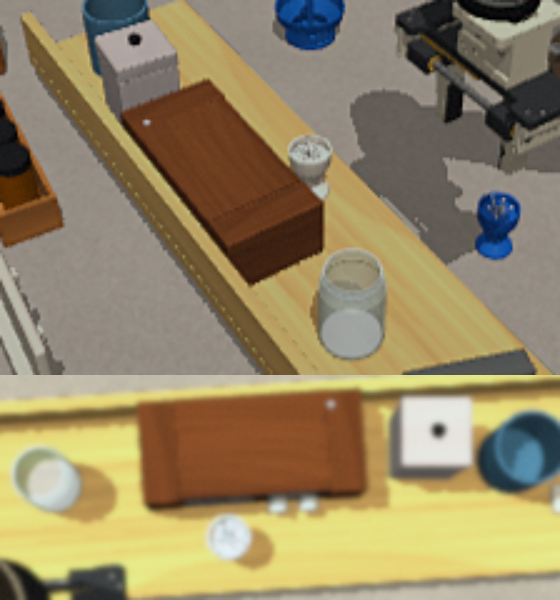

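The cup stands upright clear of the radio, and the bystanders are unmoved. One last check: the upstand's direction against the radio's rear and front edges in the same image.

```bash
python3 - <<'E'
from h import *
t=cv2.imread("pics/l9_t.png");C=cam("top");hsv=cv2.cvtColor(t,cv2.COLOR_BGR2HSV)
def fit(px,z):
    P=np.array([onz(C,u,v,z)[:2] for u,v in px],np.float32)
    vx,vy,x0,y0=cv2.fitLine(P,cv2.DIST_HUBER,0,1e-5,1e-5).ravel();return -vx/vy,lambda y:x0+(y-y0)*vx/vy
S=hsv[:,:,1].astype(float)
def cross(u,v0,v1,ch,thr,up):  # subpixel threshold crossing going down
    a=ch[v0:v1,u]
    for i in range(len(a)-1):
        if (a[i]-thr)*(a[i+1]-thr)<=0 and (a[i+1]>a[i])==up: return v0+i+(thr-a[i])/(a[i+1]-a[i])
up=[(u,v) for u in range(195,455,2) if (v:=cross(u,112,150,S,90,True)) is not None]
k,f=fit(up,.11);print("upstand back edge slope",k,len(up))
G=t[:,:,1].astype(float)
re=[(u,v) for u in range(290,371,2) if (v:=cross(u,122,150,G,105,False)) is not None]
k2,g=fit(re,.13);print("radio rear slope",k2,len(re))
for y in(.144,-.105): print("rear to upstand back (15 expected):",1e3*(f(y)-g(y))*np.cos(.07))
E
```

```text
upstand back edge slope 0.073324375 130
radio rear slope 0.072645694 41
rear to upstand back (15 expected): 16.7842320534883
rear to upstand back (15 expected): 16.952797867156434
```

The radio is parallel to within 0.001 rad, and the distance to the upstand's back face is 16.8 and 17.0 mm (15 expected, 2 mm calibration error). It is flush at both ends, so I'll hand in.

```bash
python3 -c "
from station import workorder;print(workorder.job_done())"
```

```text
the job is handed in; nothing more can be done
None
```

I walked the radio back with alternating pushes on its left and right wooden cheeks until both ends met the upstand. I then gripped the white egg cup across the bowl and stood it upright in front of the radio, left of the knobs. The job was handed in at about 36 s of the 72 s allowed.

**Flush fit:** Both ends stalled at the upstand, and a second touch at the right end found it still in place. The radio's back and the upstand differ by under 0.001 rad. The radio's back measured 16.8 mm (left) and 17.0 mm (right) from the upstand's back edge. 15 mm would be exact, and the calibration is good to about 2 mm.

**Egg cup and bystanders:** The last pictures show the cup upright with the gripper well clear. The jar, caddy and mug look undisturbed. I did not measure the stapler or bead spinner.

**Checks that were less clean:**
- **Push force:** Sampled pushes were mostly 9 to 14 N. The hardest readings came at the first contact and the last left stall, at about 20 and 22 N straight back. Counting the sideways and vertical parts, both totals were about 25 to 28 N, so they are at or over the 25 N shove limit.
- **Force between readings:** I only saw the force at the end of each move, so a higher brief peak could have been missed.
- **Earlier gap estimate:** My coarser pixel measure showed gaps of 1.6 and 4.3 mm at the end. It disagreed with the touch test and the finer edge fit, and I trusted those two.

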